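# Snap the protective cap onto the treatment handpiece and keep it pressed

## Task

Take the middle-sized of the three white caps off the steel tray and press it onto the steel stud of the handpiece standing in the spring cradle until it clicks and its rim sits flush on the handpiece's shoulder. Do not let up after the click: finish while still holding the cap and pressing down on it, with the handpiece pushed at least half-way down into its cradle. Leave the other two caps, the goggles and the tealight where they are.

Things in the scene. Friction and masses are not known exactly. Their poses are not given: they have to be found in the camera images.
- cap_center (a point): Centre (on the axis, half-way up) of the middle-sized white cap, 58 mm tall, about 60 g: a round skirt 48 mm across and 34 mm high, on its flat top a round knob 24 mm across and 24 mm high to grip from above. Rim 29 mm below this point, skirt top (a ledge 12 mm wide round the knob) 5 mm above, knob top 29 mm above. Stands upright, mouth down, on the tray; z is its axis, upwards.
- cap_rim (a point): Centre of that cap's open mouth, level with the rim, z along its axis upwards into the cap. Just inside is a lip 3 mm high with a 30 mm bore; above it the cavity is 37 mm wide and 27 mm high. Any yaw fits the stud. Home, this point is on shoulder.
- shoulder (a point): Centre of the handpiece's flat round shoulder, 52 mm across, 110 mm above the table when not pressed; moves down with the handpiece. The upright steel stud rises from here on the same axis (z up), 26 mm across, 28 mm high, its top 6 mm tapered. The handpiece is a grey barrel standing in the cradle.
- beads (a point): On the stud's axis, 6.5 mm above the shoulder: level of four spring beads that stand out of the stud to 34 mm across. The cap's lip meets them with the cap about 10 mm above home and must be forced over them (about 8 to 13 N); then they let go with a click and the cap drops home, its rim flat on the shoulder.
- handpiece (a joint): How far the handpiece is pushed down into its spring cradle, in m: 0 free, 0.014 at the stop. The spring takes about 1 N to start and 1 N more for each mm, so half-way (0.007) takes about 8 N. It sinks already while the cap is being forced over the beads, and springs back up some mm at the click.
- cradle: Fixed white cradle block, 115 mm square, 52 mm high with a black collar 72 mm across up to 62 mm; origin under its centre, which is below the stud's axis.
- tray: Fixed steel tray, 110 mm (its x) by 270 mm (its y), floor 6 mm and rim 10 mm above the table; origin under its centre. The three caps stand in a row along its y axis, 85 mm between centres, in any order.
- wide_cap_center (a point): Centre of the wide cap, a bystander: skirt 64 mm across, 42 mm tall over all, knob 20 mm across.
- slim_cap_center (a point): Centre of the slim cap, a bystander: skirt 32 mm across, 56 mm tall over all, knob 16 mm across.
- goggles: Green safety goggles lying open on the table, a bystander, about 140 mm wide (y), 125 mm deep (x, lenses at the origin, arms to +x), 40 mm high; origin under the middle of the lenses.
- tealight: Small glass tealight dish, a bystander, 66 mm across and 22 mm high; origin under its centre.
There are look-alikes about, which are no part of the job. Leave any blue look-alike of the part that bears cap_center alone.

How it is judged:
By the outcome, as a careful person would: the job done as asked, in the order asked, and still so for the second after the job is handed in, while the arm keeps its last pose, push and grip.
It also fails if it takes over 38 s, if anything falls off the work surface, if the arm or the gripper's body presses on something with over 40 N, if the wrist force passes 120 N, or if a joint passes its speed limit or range.

## Robot

A 6-joint arm with a two-finger parallel gripper is mounted at the origin on the work surface. World frame = base frame: x ahead of the robot, y to its left, z up, the work surface at z = 0. Lengths are in m, angles in rad, forces in N, time in s.
With the tool pointing down it reaches from about 0.375 to 0.975 m from the base axis. Payload 3.8 kg.
Tool frame: the origin (TCP) lies midway between the tips of the shut fingers; the grasp point (between the pads) lies env.grasp_offset behind it (env.grasp_offset is the distance from the TCP to the grasp point, in m); z points along the fingers, y is the direction in which the jaws open and shut (so a half turn about z gives the same grasp; the last joint's range is limited). The gripper opens to 88 mm and grips with 3 to 60 N. Pads are 18 mm wide; open, the fingers measure 123 mm over their backs; the gripper's body (75 mm by 187 mm) begins 45 mm behind the grasp point.
Start: joints at [-1.149, 0.264, 1.604, -0, 1.274, -0.037], TCP at [0.299, -0.605, 0.239] pointing down, gripper open.
Joint ranges: [-2.63, 2.63], [-0.94, 2.18], [0.31, 2.57], [-1.31, 4.45], [0, 2.66], [-2.55, 2.55]. Speed limits (rad/s): [2.57, 2.57, 3.14, 3.14, 3.14, 3.14].

## Interface

Orientations are given as a unit quaternion [x, y, z, w].
In Python, from station import env gives the robot as it stands. The module is installed in compiled form; this text tells all that it offers.
- The arm moves only by the tool play_rows, never from a script. Its argument "steps" is a list of rows, each an object of numbers: "x", "y", "z": the shift along the tool's x, y, z in units of 30 mm (1.0 is 30 mm); "ax", "ay", "az": the turn, a rotation vector about the tool's x, y, z in units of 5 degrees (1.0 is 5 degrees); "hand": the closure in counts, from 0 (fully open) to 255 (shut). A call has exactly 10 rows; each row is the pose to reach, as a shift and turn from the pose measured when the call began, along the tool's axes at that moment; what a row does not reach only later rows make up. A row lasts 1/10 s, in which the tool goes at most 50 mm and 8.59 degrees, less where a joint would pass 70% of its speed; a pose out of reach is approached as far as the arm can. A call with a gripper value outside its range is refused whole. The fingers move at their own pace and stop on an object; "squeeze" is the grip in N (left out, the last holds). Time passes only in rows, so rows that repeat a pose let the fingers close, or fill a call up. It gives the time, the measured TCP pose, the force and the opening at its end, in the units of the state.
- env.sense(): the state, without advancing time (a new reading comes with each control period).
- env.camera(name): name is "scene" or "top"; returns the picture (384x512x3 uint8, red, green, blue); there is no depth.
- env.camera_info(name): a dict with "fovy" (degrees; the focal length in pixels is half the picture's height over the tangent of half this angle, whatever the lens; pixels are square), "cx", "cy" (the principal point, pixels), "rvec" (rotation vector, rad) and "tvec" (3), from world to camera coordinates, as OpenCV has them. Camera axes: x right, y down, z forward; pixel columns grow to the right and rows downward; lengths in m; the calibration is good to about 2 mm. A picture is of the moment at which its call begins. camera_info takes no time and is no camera call.
- env.job_done(): hands the job in, once; it reports no verdict.
The state is a dict: "t": time; "joint_positions": joint angles; "qd": joint speeds; "joint_efforts": joint torques, N m; "ee_pos": TCP position; "ee_rot": TCP orientation; "force": force on the tool from outside, world axes, zero at the start; "torque": the same for the moment, N m; "gripper_width": opening from 0.0 (shut) to 1.0 (fully open).
Only numpy, scipy, OpenCV 4.12 (cv2) and the standard library are available. Lean on these libraries where they do the work, as an engineer would, in place of code of your own. Each camera call takes 0.05 s, during which the arm holds its last target.

## Working session

There is one attempt and no reset: what is moved stays moved. The work goes in short steps, Python scripts to look and compute and a tool call to move; the robot and the scene stay as the last step left them, time stands still between calls to the robot, and variables do not carry over. Pictures are saved under pics/ and viewed, and the job is handed in when it is done.

Besides the shell and the picture viewer there is one more tool, called after "Emit:" as a command line: name --argument value ..., lists and objects as JSON in quotes. play_rows: Moves the arm, as the interface text tells. Its arguments: {"type":"object","properties":{"steps":{"type":"array","items":{"type":"object","properties":{"x":{"type":"number"},"y":{"type":"number"},"z":{"type":"number"},"ax":{"type":"number"},"ay":{"type":"number"},"az":{"type":"number"},"hand":{"type":"number"}}}},"squeeze":{"type":"number"}},"required":["steps"]}

```bash
mkdir -p pics; python3 - <<'E'
from station import env
import cv2
print(env.sense(), env.grasp_offset)
for n in("scene","top"):
    print(n,env.camera_info(n)); cv2.imwrite(f"pics/{n}0.png",env.camera(n)[:,:,::-1])
E
```

```text
{'t': 0.0, 'joint_positions': array([-1.14890799e+00,  2.64700168e-01,  1.60535229e+00, -6.63019869e-05,
        1.27371274e+00, -3.69139613e-02]), 'qd': array([ 0.00125345,  0.00022312, -0.00101569,  0.0009383 , -0.00011052,
        0.00010925]), 'joint_efforts': array([ 2.26977545e-04, -5.02105629e+01, -3.56877816e+01,  7.26750190e-02,
        2.94729928e-02, -1.74797606e-04]), 'ee_pos': array([ 0.29862091, -0.60456241,  0.23743544]), 'ee_rot': array([ 9.73799956e-01,  2.27403750e-01, -2.38908191e-04, -1.06015106e-03]), 'force': array([0.32764383, 0.13097764, 0.97366906]), 'torque': array([-0.01575352,  0.00502757, -0.02492832]), 'gripper_width': 1.0003485138151884} 0.0187
scene {'fovy': 42.46546796190982, 'cx': 249.42148213927555, 'cy': 188.46529284282113, 'rvec': array([ 1.94152697,  1.40479408, -0.63288759]), 'tvec': array([-0.19150513, -0.34410892,  1.62365636])}
top {'fovy': 43.324016020518215, 'cx': 260.31147532145224, 'cy': 185.9778848577784, 'rvec': array([ 2.0890326 , -2.14551545,  0.20676918]), 'tvec': array([0.00610329, 0.64257825, 1.17495178])}
```

View pics/scene0.png

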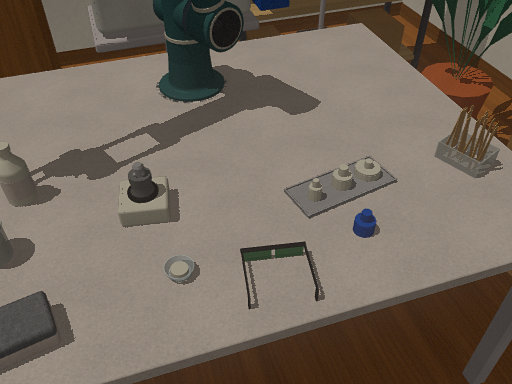

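View pics/top0.png

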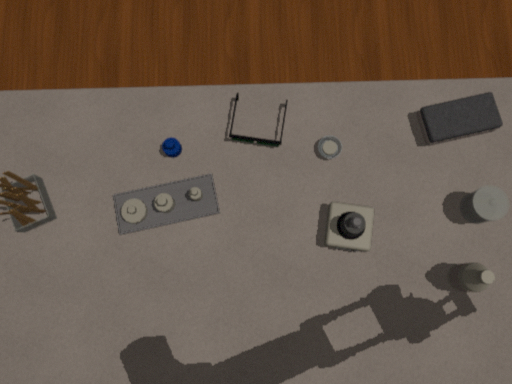

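Candidates (top view): wide cap (133,211), mid cap (163,203), slim cap (195,194), and a blue look-alike (172,147), which I'll leave alone. By description I want the one at (163,203). Next is a close crop to check it.

```bash
cat > h.py <<'E'
import numpy as np, cv2
from station import env
def K(n):
    i=env.camera_info(n); f=192/np.tan(np.radians(i['fovy']/2))
    return np.array([[f,0,i['cx']],[0,f,i['cy']],[0,0,1.]]),i['rvec'],i['tvec']
def proj(n,P):
    k,r,t=K(n); return cv2.projectPoints(np.array(P,float).reshape(-1,3),r,t,k,None)[0].reshape(-1,2)
def back(n,uv,z):
    k,r,t=K(n); R=cv2.Rodrigues(r)[0]; c=-R.T@t; d=R.T@np.linalg.inv(k)@np.array([uv[0],uv[1],1.])
    return c+d*(z-c[2])/d[2]
def circ(c,r,z):
    a=np.linspace(0,2*np.pi,40); return np.c_[c[0]+r*np.cos(a),c[1]+r*np.sin(a),0*a+z]
E
python3 - <<'E'
import cv2
a=cv2.imread('pics/top0.png');b=cv2.imread('pics/scene0.png')
c=lambda im,x,y,w,h,s:cv2.resize(im[y:y+h,x:x+w],None,fx=s,fy=s,interpolation=cv2.INTER_CUBIC)
import numpy as np
t=np.hstack([c(a,110,170,66*1+44,70,3.6),c(a,315,190,70,70,3.6)])
u=np.hstack([c(b,280,145,120,75,3.6),c(b,110,155,66,75,3.6)])
w=max(t.shape[1],u.shape[1]);p=lambda i:cv2.copyMakeBorder(i,0,0,0,w-i.shape[1],0)
cv2.imwrite('pics/crop1.png',np.vstack([p(t),p(u)]))
E
```

```text
(no output)
```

View pics/crop1.png

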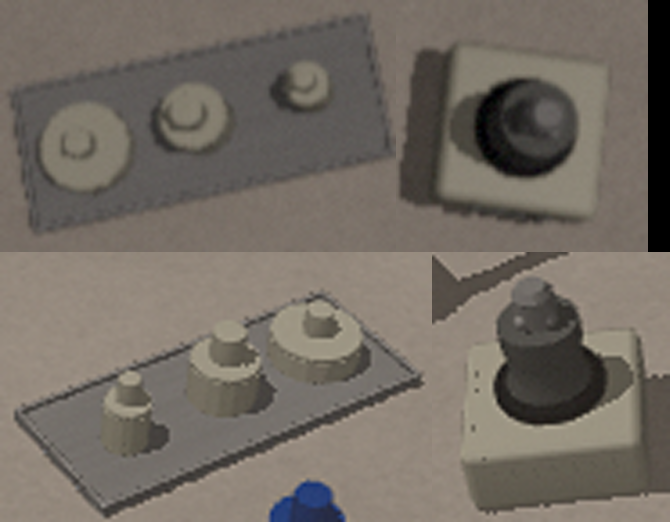

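The crop shows the mid cap in the middle of the row: 48 mm-class skirt with a thick knob. Wide and slim caps stand on either side. The stud top is at about top (357,220.6), scene (138,165).

```bash
cat > fit.py <<'E'
from h import *
from scipy.optimize import least_squares
def fit(obs):
    f=lambda p:np.concatenate([(proj(n,[p[0],p[1],z])[0]-uv) for n,uv,z in obs])
    s=least_squares(f,[.6,0]); return s.x,s.fun
E
python3 - <<'E'
from fit import *
for nm,obs in dict(cap=[('top',(161.1,201.1),.064),('scene',(343.6,166.1),.064)],stud=[('top',(356.9,220.6),.138),('scene',(137.8,164.7),.138)],
 ).items():
    print(nm,fit(obs),[back(n,uv,z)[:2] for n,uv,z in obs])
corn=[(113.2,195.6),(211.8,174.6),(218.3,213.5),(119.5,234.5)]
c=np.array([back('top',u,.010)[:2] for u in corn]);print(c,c.mean(0),[np.linalg.norm(c[i]-c[i-1]) for i in range(4)])
base=[(441.5,234)]
a=cv2.imread('pics/top0.png');b=cv2.imread('pics/scene0.png')
cap=fit([('top',(161.1,201.1),.064),('scene',(343.6,166.1),.064)])[0]
st=fit([('top',(356.9,220.6),.138),('scene',(137.8,164.7),.138)])[0]
s=4
out=[]
for n,im,(x,y,w,h),(x2,y2,w2,h2) in (('top',a,(130,175,70,60),(315,190,70,60)),('scene',b,(310,145,70,60),(110,155,70,60))):
  row=[]
  for (x,y,w,h) in ((x,y,w,h),(x2,y2,w2,h2)):
    m=cv2.resize(im[y:y+h,x:x+w],None,fx=s*1.4,fy=s*1.4,interpolation=cv2.INTER_CUBIC)
    for c,r,z,col in ((cap,.012,.064,(0,0,255)),(cap,.024,.040,(0,255,0)),(cap,.024,.006,(255,0,0)),(st,.009,.138,(0,0,255)),(st,.026,.110,(0,255,0)),(st,.036,.062,(255,0,0))):
      q=(proj(n,circ(c,r,z))-[x,y]+.5)*s*1.4-.5
      cv2.polylines(m,[np.round(q).astype(int)],True,col,1)
    row.append(m)
  out.append(np.hstack(row))
o=np.vstack(out);print(o.shape);cv2.imwrite('pics/ov1.png',o[:, :800])
E
```

```text
cap (array([0.61072896, 0.243581  ]), array([-0.40573153, -0.28311898, -0.44324621, -0.1080246 ])) [array([0.60996994, 0.24253708]), array([0.61144627, 0.24441906])]
stud (array([ 0.53844076, -0.23523668]), array([-0.93809075, -0.20831297, -0.91192773, -0.19308768])) [array([ 0.53788603, -0.23742339]), array([ 0.53976745, -0.23341128])]
[[0.63759091 0.38178339]
 [0.68781395 0.1184274 ]
 [0.58192993 0.10193761]
 [0.53331844 0.3617921 ]] [0.61016331 0.24098513] [np.float64(0.1061715528665338), np.float64(0.2681020867851247), np.float64(0.10716034181315796), np.float64(0.26436231119890324)]
(672, 784, 3)
```

```bash
python3 -c "
import cv2;o=cv2.imread('pics/ov1.png');print(o.shape);cv2.imwrite('pics/ov1b.png',cv2.resize(o,(700,600)))"
```

```text
(672, 784, 3)
```

View pics/ov1b.png

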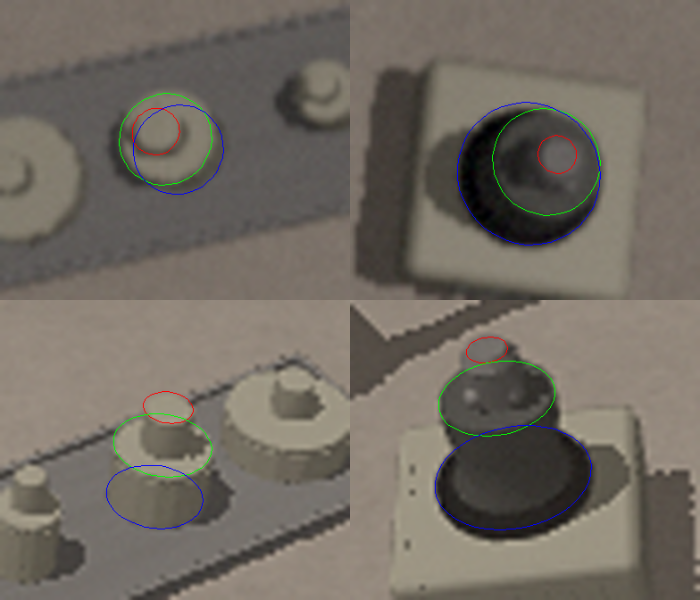

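```bash
cat > sil.py <<'E'
from fit import *
from scipy.optimize import minimize
def crop(im,b,s=8):
    x,y,w,h=b; return cv2.resize(im[y:y+h,x:x+w],None,fx=s,fy=s,interpolation=cv2.INTER_LINEAR)
def render(n,hulls,b,s=8):
    x,y,w,h=b; m=np.zeros((h*s,w*s),np.uint8)
    for H in hulls:
        q=(proj(n,H)-[x,y]+.5)*s-.5
        cv2.fillConvexPoly(m,np.round(cv2.convexHull(q.astype(np.float32))*16).astype(int),255,shift=4)
    return m>0
def capH(p,zr=.006):
    return [np.vstack([circ(p,.024,zr),circ(p,.024,zr+.034)]),np.vstack([circ(p,.012,zr+.034),circ(p,.012,zr+.058)])]
def sq(p,yaw,z,hw):
    a=yaw+np.pi/4+np.arange(4)*np.pi/2; return np.c_[p[0]+hw*2**.5*np.cos(a),p[1]+hw*2**.5*np.sin(a),0*a+z]
def blockH(p): return [np.vstack([sq(p,p[2],.0,.0575),sq(p,p[2],.052,.0575)]),np.vstack([circ(p,.036,.052),circ(p,.026,.11)]),np.vstack([circ(p,.013,.11),circ(p,.013,.132),circ(p,.009,.138)])]
def iou(a,b): return (a&b).sum()/(a|b).sum()
def best(cost,p0,step=.006):
    sx=[np.array(p0,float)]
    for i in range(len(p0)):
        q=np.array(p0,float); q[i]+=step if i<2 else .15; sx.append(q)
    return minimize(cost,p0,method='Nelder-Mead',options=dict(initial_simplex=np.array(sx),xatol=1e-4,fatol=1e-5))
E
python3 - <<'E'
from sil import *
I={'top':cv2.imread('pics/top0.png'),'scene':cv2.imread('pics/scene0.png')}
B={'top':(145,187,36,36),'scene':(325,155,38,42)}
C={'top':(318,195,66,62),'scene':(108,155,74,78)}
vis=[]
masks={}
for n in I:
    g=crop(I[n],B[n]); # cap: warm (R-B) vs grey tray
    w=g[:,:,2].astype(int)-g[:,:,0]
    print(n,'R-B pct',np.percentile(w,[5,50,95]))
    lum=g.sum(2)/3
    masks[n]=w>(np.percentile(w,10)+np.percentile(w,92))/2
for n in I: 
    f=lambda p:-iou(masks[n],render(n,capH(p),B[n])); r=best(f,[.611,.2435]); print(n,r.x,r.fun)
    v=(masks[n]*120).astype(np.uint8)+render(n,capH(r.x),B[n]).astype(np.uint8)*100; cv2.imwrite(f'pics/m_{n}.png',v)
r=best(lambda p:-sum(iou(masks[n],render(n,capH(p),B[n])) for n in I),[.611,.2435]);print('both',r.x,r.fun)
for n in I:
    g=crop(I[n],C[n]).astype(int); print(n,[g[y*8,x*8] for x,y in((3,3),(20,10),(40,12))])
E
python3 -c "
import cv2,numpy as np
a=[cv2.resize(cv2.imread(f'pics/m_{n}.png'),(300,300)) for n in('top','scene')];cv2.imwrite('pics/mm.png',np.hstack(a))"
```

```text
top R-B pct [ 5.  6. 20.]
scene R-B pct [ 8. 19. 25.]
top [0.61340717 0.24331712] -0.8331654149111559
scene [0.57389319 0.24909748] -0.3840781175832373
both [0.6129092  0.24285419] -1.1806570703728336
top [array([106, 114, 124]), array([112, 125, 132]), array([109, 122, 128])]
scene [array([68, 75, 83]), array([118, 129, 140]), array([126, 137, 150])]
```

View pics/mm.png

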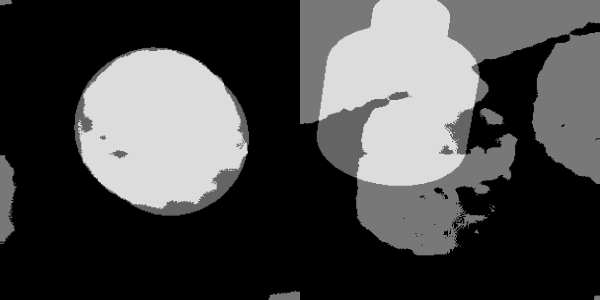

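```bash
python3 - <<'E'
from sil import *
I={'top':cv2.imread('pics/top0.png'),'scene':cv2.imread('pics/scene0.png')}
C={'top':(318,195,66,62),'scene':(108,155,74,78)}
# collar/block: block top bright in top view
out=[]
for n in I:
    m=crop(I[n],C[n]); s=8
    for p,col in (((.5385,-.2352),(0,0,255)),):
        for r,z,c in ((.009,.138,(0,0,255)),(.026,.110,(0,255,0)),(.036,.062,(255,0,0))):
            q=(proj(n,circ(p,r,z))-C[n][:2]+.5)*s-.5; cv2.polylines(m,[np.round(q).astype(int)],True,c,1)
        q=(proj(n,sq(p,np.radians(-12 if 0 else 5),.052,.0575))-C[n][:2]+.5)*s-.5; cv2.polylines(m,[np.round(q).astype(int)],True,(255,0,255),1)
    out.append(cv2.resize(m,(400,int(400*m.shape[0]/m.shape[1]))))
h=max(o.shape[0] for o in out)
cv2.imwrite('pics/ov2.png',np.hstack([cv2.copyMakeBorder(o,0,h-o.shape[0],0,0,0) for o in out]))
E
```

```text
(no output)
```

View pics/ov2.png

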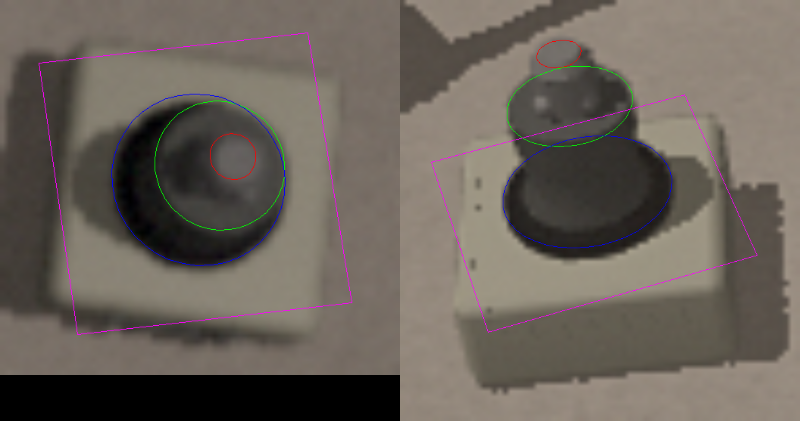

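```bash
cat > mv.py <<'E'
from h import *
from scipy.spatial.transform import Rotation as R
def mv(p,yaw):  # yaw = world angle of tool y (mod 180), tool z down
    s=env.sense(); R0=R.from_quat(s['ee_rot']); best=None
    for k in(0,np.pi):
        a=yaw+k; y=np.array([np.cos(a),np.sin(a),0]); z=np.array([0,0,-1.]); x=np.cross(y,z)
        rv=(R0.inv()*R.from_matrix(np.c_[x,y,z])).as_rotvec()
        if best is None or np.linalg.norm(rv)<np.linalg.norm(best): best=rv
    print('ee',s['ee_pos'].round(4),'toolx,y',R0.as_matrix()[:,:2].T.round(3).tolist(),'F',s['force'].round(2),'w',round(s['gripper_width'],3),'t',s['t'])
    print('d',(R0.inv().apply(np.array(p)-s['ee_pos'])/.03).round(3),'a',(np.degrees(best)/5).round(3))
E
python3 -c "
from mv import *
mv([.612,.2435,.2],np.radians(10.8))"
```

```text
ee [ 0.2987 -0.6046  0.2375] toolx,y [[0.897, 0.443, 0.0], [0.443, -0.897, -0.002]] F [-0.21  0.63 -0.45] w 0.998 t 0.1
d [ 21.884 -20.719   1.294] a [ -0.019  -0.016 -14.902]
```

Emit:
play_rows --steps '[{"x":1.1,"y":-1.05,"z":0.05,"az":-0.8,"hand":0},{"x":2.2,"y":-2.1,"z":0.1,"az":-1.6,"hand":0},{"x":3.3,"y":-3.15,"z":0.15,"az":-2.4,"hand":0},{"x":4.4,"y":-4.2,"z":0.2,"az":-3.2,"hand":0},{"x":5.5,"y":-5.2,"z":0.3,"az":-4.0,"hand":0},{"x":6.6,"y":-6.25,"z":0.35,"az":-4.8,"hand":0},{"x":7.7,"y":-7.3,"z":0.4,"az":-5.5,"hand":0},{"x":8.8,"y":-8.3,"z":0.5,"az":-6.2,"hand":0},{"x":9.9,"y":-9.35,"z":0.55,"az":-6.9,"hand":0},{"x":11,"y":-10.4,"z":0.6,"az":-7.5,"hand":0}]'

```text
invalid input
```

```bash
python3 -c "
from mv import *
mv([.612,.2435,.2],np.radians(10.8))"
```

```text
ee [ 0.2987 -0.6046  0.2375] toolx,y [[0.897, 0.443, 0.0], [0.443, -0.897, -0.002]] F [-0.21  0.63 -0.45] w 0.998 t 0.1
d [ 21.884 -20.719   1.294] a [ -0.019  -0.016 -14.902]
```

Emit:
play_rows --steps '[{"x":1.1,"y":-1.05,"z":0.05,"ax":0,"ay":0,"az":-0.8,"hand":0},{"x":2.2,"y":-2.1,"z":0.1,"ax":0,"ay":0,"az":-1.6,"hand":0},{"x":3.3,"y":-3.15,"z":0.15,"ax":0,"ay":0,"az":-2.4,"hand":0},{"x":4.4,"y":-4.2,"z":0.2,"ax":0,"ay":0,"az":-3.2,"hand":0},{"x":5.5,"y":-5.2,"z":0.3,"ax":0,"ay":0,"az":-4.0,"hand":0},{"x":6.6,"y":-6.25,"z":0.35,"ax":0,"ay":0,"az":-4.8,"hand":0},{"x":7.7,"y":-7.3,"z":0.4,"ax":0,"ay":0,"az":-5.5,"hand":0},{"x":8.8,"y":-8.3,"z":0.5,"ax":0,"ay":0,"az":-6.2,"hand":0},{"x":9.9,"y":-9.35,"z":0.55,"ax":0,"ay":0,"az":-6.9,"hand":0},{"x":11,"y":-10.4,"z":0.6,"ax":0,"ay":0,"az":-7.5,"hand":0}]' --squeeze 20

```text
t: 1.1
ee_pos: [0.4563, -0.1768, 0.2198]
ee_rot: [0.849, 0.529, 0.0, -0.001]
force: [0.8, -0.0, 0.2]
gripper_width: 1.003
```

```bash
python3 -c "
from mv import *
mv([.612,.2435,.2],np.radians(10.8))"
```

```text
ee [ 0.4563 -0.1768  0.2198] toolx,y [[0.44, 0.898, 0.001], [0.898, -0.44, -0.002]] F [ 0.84 -0.01  0.17] w 1.003 t 1.1
d [14.865 -1.502  0.681] a [-0.016 -0.021 -7.38 ]
```

Emit:
play_rows --steps '[{"x":1.6,"y":-0.15,"z":0.05,"ax":0,"ay":0,"az":-0.8,"hand":0},{"x":3.2,"y":-0.3,"z":0.1,"ax":0,"ay":0,"az":-1.6,"hand":0},{"x":4.8,"y":-0.45,"z":0.2,"ax":0,"ay":0,"az":-2.4,"hand":0},{"x":6.4,"y":-0.6,"z":0.3,"ax":0,"ay":0,"az":-3.2,"hand":0},{"x":8.0,"y":-0.8,"z":0.4,"ax":0,"ay":0,"az":-4.0,"hand":0},{"x":9.6,"y":-1.0,"z":0.5,"ax":0,"ay":0,"az":-4.8,"hand":0},{"x":11.2,"y":-1.15,"z":0.55,"ax":0,"ay":0,"az":-5.6,"hand":0},{"x":12.8,"y":-1.3,"z":0.6,"ax":0,"ay":0,"az":-6.4,"hand":0},{"x":14.2,"y":-1.45,"z":0.65,"ax":0,"ay":0,"az":-7.1,"hand":0},{"x":14.87,"y":-1.5,"z":0.68,"ax":0,"ay":0,"az":-7.38,"hand":0}]'

```text
t: 2.1
ee_pos: [0.6123, 0.2472, 0.1991]
ee_rot: [0.636, 0.772, 0.0, -0.002]
force: [-0.3, 0.8, -0.1]
gripper_width: 0.999
```

```bash
python3 -c "
from mv import *
mv([.612,.2435,.09],np.radians(10.8))"
```

```text
ee [0.6123 0.2472 0.1991] toolx,y [[-0.192, 0.981, 0.003], [0.981, 0.192, -0.001]] F [-0.34  0.76 -0.06] w 0.999 t 2.1
d [-0.129 -0.029  3.635] a [-0.015 -0.034  0.051]
```

Emit:
play_rows --steps '[{"x":-0.13,"y":-0.03,"z":0.6,"ax":0,"ay":0,"az":0.05,"hand":0},{"x":-0.13,"y":-0.03,"z":1.2,"ax":0,"ay":0,"az":0.05,"hand":0},{"x":-0.13,"y":-0.03,"z":1.8,"ax":0,"ay":0,"az":0.05,"hand":0},{"x":-0.13,"y":-0.03,"z":2.4,"ax":0,"ay":0,"az":0.05,"hand":0},{"x":-0.13,"y":-0.03,"z":3.0,"ax":0,"ay":0,"az":0.05,"hand":0},{"x":-0.13,"y":-0.03,"z":3.5,"ax":0,"ay":0,"az":0.05,"hand":0},{"x":-0.13,"y":-0.03,"z":3.7,"ax":0,"ay":0,"az":0.05,"hand":0},{"x":-0.13,"y":-0.03,"z":3.8,"ax":0,"ay":0,"az":0.05,"hand":0},{"x":-0.13,"y":-0.03,"z":3.8,"ax":0,"ay":0,"az":0.05,"hand":0},{"x":-0.13,"y":-0.03,"z":3.8,"ax":0,"ay":0,"az":0.05,"hand":0}]'

```text
t: 3.1
ee_pos: [0.6127, 0.2437, 0.086]
ee_rot: [0.637, 0.771, 0.001, -0.001]
force: [0.8, 0.2, 0.5]
gripper_width: 0.998
```

```bash
python3 - <<'E'
from mv import *
mv([.612,.2435,.043],np.radians(10.8))
o=[]
for n,b in(('top',(115,160,110,80)),('scene',(290,110,110,100))):
    im=env.camera(n)[:,:,::-1]; x,y,w,h=b; c=cv2.resize(im[y:y+h,x:x+w],(400,400*h//w),interpolation=cv2.INTER_CUBIC)
    o.append(cv2.copyMakeBorder(c,0,400-c.shape[0],0,0,0))
    if n=='scene': cv2.imwrite('pics/full2.png',im)
cv2.imwrite('pics/pre.png',np.hstack(o))
E
```

```text
ee [0.6127 0.2437 0.086 ] toolx,y [[-0.187, 0.982, 0.003], [0.982, 0.187, 0.0]] F [0.8  0.17 0.48] w 0.998 t 3.1
d [-0.007 -0.023  1.435] a [ 0.003 -0.037  0.001]
```

View pics/pre.png

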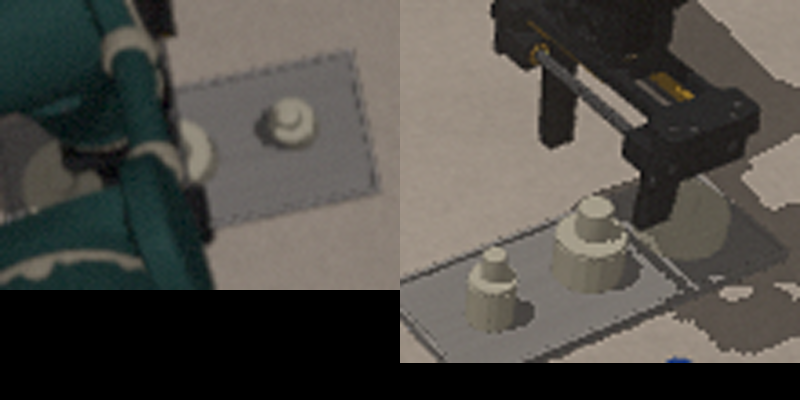

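```bash
python3 - <<'E'
from h import *
c=np.array([.6127,.2437]); d=np.array([.982,.187]); 
print(proj('scene',[[*c,.086],[*c,.064],[*(c+.052*d),.086],[*(c-.052*d),.086]]))
E
```

```text
[[344.65062564 159.41512792]
 [343.56012385 166.47183159]
 [358.17073539 171.59891423]
 [331.8811244  147.9077602 ]]
```

```bash
python3 - <<'E'
from h import *
im=cv2.imread('pics/full2.png'); x0,y0,w,h=315,130,70,70; s=8
m=cv2.resize(im[y0:y0+h,x0:x0+w],None,fx=s,fy=s,interpolation=cv2.INTER_CUBIC)
c=np.array([.6127,.2437]); d=np.array([.982,.187]); e=np.array([-.187,.982])
def P(pts,col):
    q=(proj('scene',pts)-[x0,y0]+.5)*s-.5; cv2.polylines(m,[np.round(q).astype(int)],True,col,1)
for sg in(1,-1):
    P([[*(c+sg*a*d+b*e),.086] for a,b in((.044,-.009),(.0615,-.009),(.0615,.009),(.044,.009))],(0,0,255))
    P([[*(c+sg*a*d+b*e),.126] for a,b in((.044,-.009),(.0615,-.009),(.0615,.009),(.044,.009))],(0,255,255))
P(circ(c,.012,.064),(0,255,0));P(circ(c,.024,.006),(255,0,0));P(circ(c,.024,.040),(255,0,0))
cv2.imwrite('pics/ov3.png',m)
E
```

```text
(no output)
```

View pics/ov3.png

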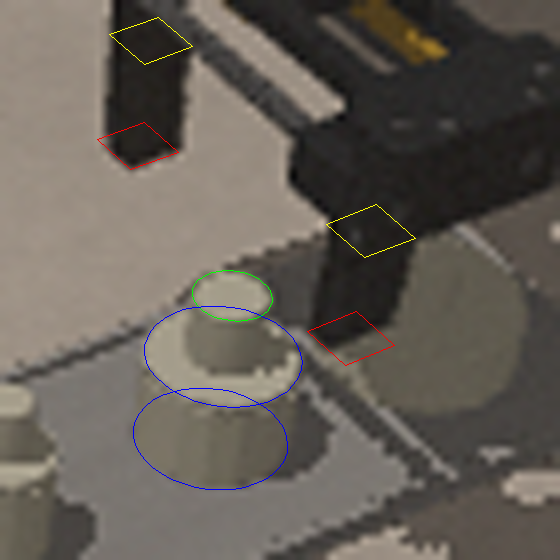

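Emit:
play_rows --steps '[{"x":-0.01,"y":-0.02,"z":0.3,"ax":0,"ay":0,"az":0,"hand":0},{"x":-0.01,"y":-0.02,"z":0.6,"ax":0,"ay":0,"az":0,"hand":0},{"x":-0.01,"y":-0.02,"z":0.9,"ax":0,"ay":0,"az":0,"hand":0},{"x":-0.01,"y":-0.02,"z":1.2,"ax":0,"ay":0,"az":0,"hand":0},{"x":-0.01,"y":-0.02,"z":1.35,"ax":0,"ay":0,"az":0,"hand":0},{"x":-0.01,"y":-0.02,"z":1.42,"ax":0,"ay":0,"az":0,"hand":0},{"x":-0.01,"y":-0.02,"z":1.42,"ax":0,"ay":0,"az":0,"hand":0},{"x":-0.01,"y":-0.02,"z":1.42,"ax":0,"ay":0,"az":0,"hand":80},{"x":-0.01,"y":-0.02,"z":1.42,"ax":0,"ay":0,"az":0,"hand":120},{"x":-0.01,"y":-0.02,"z":1.42,"ax":0,"ay":0,"az":0,"hand":150}]' --squeeze 20

```text
t: 4.2
ee_pos: [0.6125, 0.2436, 0.0441]
ee_rot: [0.637, 0.771, 0.002, -0.001]
force: [-0.1, 0.3, 0.5]
gripper_width: 0.752
```

Emit:
play_rows --steps '[{"x":0,"y":0,"z":0.04,"ax":0,"ay":0,"az":0,"hand":190},{"x":0,"y":0,"z":0.04,"ax":0,"ay":0,"az":0,"hand":255},{"x":0,"y":0,"z":0.04,"ax":0,"ay":0,"az":0,"hand":255},{"x":0,"y":0,"z":0.04,"ax":0,"ay":0,"az":0,"hand":255},{"x":0,"y":0,"z":0.04,"ax":0,"ay":0,"az":0,"hand":255},{"x":0,"y":0,"z":0.04,"ax":0,"ay":0,"az":0,"hand":255},{"x":0,"y":0,"z":0.04,"ax":0,"ay":0,"az":0,"hand":255},{"x":0,"y":0,"z":0.04,"ax":0,"ay":0,"az":0,"hand":255},{"x":0,"y":0,"z":0.04,"ax":0,"ay":0,"az":0,"hand":255},{"x":0,"y":0,"z":0.04,"ax":0,"ay":0,"az":0,"hand":255}]' --squeeze 40

```text
t: 5.2
ee_pos: [0.6125, 0.2436, 0.0429]
ee_rot: [0.637, 0.771, 0.002, -0.001]
force: [-0.2, 0.3, -0.3]
gripper_width: 0.259
```

```bash
python3 - <<'E'
from mv import *
mv([.612,.2435,.15],np.radians(10.8))
im=env.camera('scene')[:,:,::-1]; x,y,w,h=290,120,100,80
cv2.imwrite('pics/grip.png',cv2.resize(im[y:y+h,x:x+w],None,fx=7,fy=7,interpolation=cv2.INTER_CUBIC))
E
```

```text
ee [0.6125 0.2436 0.0429] toolx,y [[-0.187, 0.982, 0.003], [0.982, 0.187, 0.001]] F [-0.22  0.29 -0.32] w 0.259 t 5.2
d [ 0.012 -0.013 -3.569] a [ 0.016 -0.038  0.001]
```

View pics/grip.png

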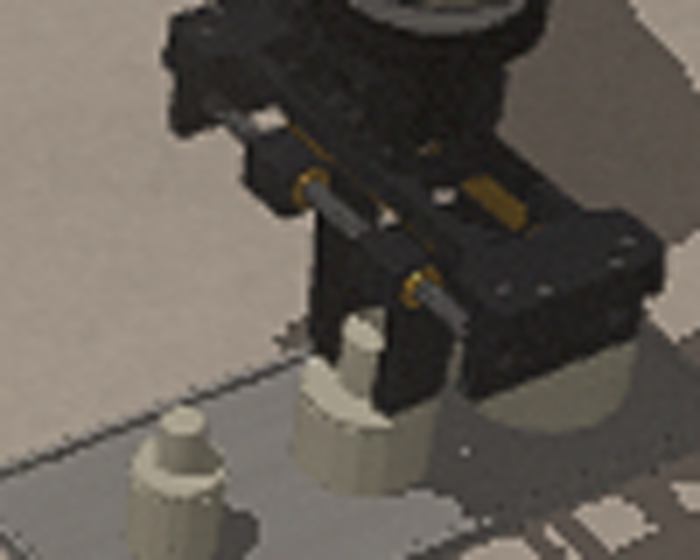

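Emit:
play_rows --steps '[{"x":0,"y":0,"z":-0.2,"ax":0,"ay":0,"az":0,"hand":255},{"x":0,"y":0,"z":-0.6,"ax":0,"ay":0,"az":0,"hand":255},{"x":0,"y":0,"z":-1.3,"ax":0,"ay":0,"az":0,"hand":255},{"x":0,"y":0,"z":-2.2,"ax":0,"ay":0,"az":0,"hand":255},{"x":0,"y":0,"z":-3.2,"ax":0,"ay":0,"az":0,"hand":255},{"x":0,"y":0,"z":-4.2,"ax":0,"ay":0,"az":0,"hand":255},{"x":0,"y":0,"z":-5.0,"ax":0,"ay":0,"az":0,"hand":255},{"x":0,"y":0,"z":-5.5,"ax":0,"ay":0,"az":0,"hand":255},{"x":0,"y":0,"z":-5.8,"ax":0,"ay":0,"az":0,"hand":255},{"x":0,"y":0,"z":-5.9,"ax":0,"ay":0,"az":0,"hand":255}]' --squeeze 40

```text
t: 6.25
ee_pos: [0.6127, 0.2431, 0.2211]
ee_rot: [0.637, 0.771, 0.002, -0.0]
force: [0.2, -0.5, -0.1]
gripper_width: 0.259
```

```bash
python3 - <<'E'
from mv import *
mv([.5395,-.2345,.21],np.radians(10.8))
im=env.camera('scene')[:,:,::-1]; x,y,w,h=270,70,120,140
cv2.imwrite('pics/lift.png',cv2.resize(im[y:y+h,x:x+w],None,fx=4,fy=4,interpolation=cv2.INTER_CUBIC))
E
```

```text
ee [0.6127 0.2431 0.2211] toolx,y [[-0.187, 0.982, 0.004], [0.982, 0.187, 0.003]] F [ 0.21 -0.47 -0.05] w 0.259 t 6.25
d [-15.181  -5.381   0.3  ] a [ 0.032 -0.041  0.001]
```

View pics/lift.png

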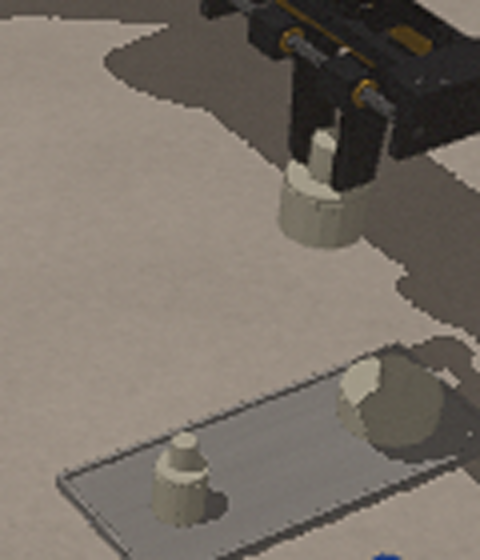

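The cap is held upright at about (350,120) in the scene image, and the slim and wide caps are still on the tray. Next I travel to the cradle.

Emit:
play_rows --steps '[{"x":-0.7,"y":-0.25,"z":0,"ax":0,"ay":0,"az":0,"hand":255},{"x":-2.1,"y":-0.75,"z":0,"ax":0,"ay":0,"az":0,"hand":255},{"x":-3.6,"y":-1.3,"z":0,"ax":0,"ay":0,"az":0,"hand":255},{"x":-5.1,"y":-1.8,"z":0,"ax":0,"ay":0,"az":0,"hand":255},{"x":-6.6,"y":-2.35,"z":0,"ax":0,"ay":0,"az":0,"hand":255},{"x":-8.1,"y":-2.85,"z":0,"ax":0,"ay":0,"az":0,"hand":255},{"x":-9.6,"y":-3.4,"z":0,"ax":0,"ay":0,"az":0,"hand":255},{"x":-11.1,"y":-3.9,"z":0,"ax":0,"ay":0,"az":0,"hand":255},{"x":-12.6,"y":-4.45,"z":0,"ax":0,"ay":0,"az":0,"hand":255},{"x":-14.0,"y":-4.95,"z":0,"ax":0,"ay":0,"az":0,"hand":255}]'

```text
t: 7.3
ee_pos: [0.5437, -0.1991, 0.2169]
ee_rot: [0.638, 0.77, 0.001, -0.002]
force: [0.9, -0.6, -0.8]
gripper_width: 0.261
```

```bash
python3 -c "
from mv import *
mv([.5395,-.2345,.195],np.radians(10.8))"
```

```text
ee [ 0.5437 -0.1991  0.2169] toolx,y [[-0.187, 0.982, 0.005], [0.982, 0.187, -0.001]] F [ 0.89 -0.6  -0.82] w 0.261 t 7.3
d [-1.138 -0.358  0.724] a [-0.007 -0.057 -0.003]
```

Emit:
play_rows --steps '[{"x":-0.6,"y":-0.2,"z":0,"ax":0,"ay":0,"az":0,"hand":255},{"x":-1.0,"y":-0.33,"z":0,"ax":0,"ay":0,"az":0,"hand":255},{"x":-1.14,"y":-0.36,"z":0.2,"ax":0,"ay":-0.05,"az":0,"hand":255},{"x":-1.14,"y":-0.36,"z":0.5,"ax":0,"ay":-0.05,"az":0,"hand":255},{"x":-1.14,"y":-0.36,"z":0.7,"ax":0,"ay":-0.05,"az":0,"hand":255},{"x":-1.14,"y":-0.36,"z":0.7,"ax":0,"ay":-0.05,"az":0,"hand":255},{"x":-1.14,"y":-0.36,"z":0.7,"ax":0,"ay":-0.05,"az":0,"hand":255},{"x":-1.14,"y":-0.36,"z":0.7,"ax":0,"ay":-0.05,"az":0,"hand":255},{"x":-1.14,"y":-0.36,"z":0.7,"ax":0,"ay":-0.05,"az":0,"hand":255},{"x":-1.14,"y":-0.36,"z":0.7,"ax":0,"ay":-0.05,"az":0,"hand":255}]'

```text
t: 8.3
ee_pos: [0.5397, -0.2345, 0.1962]
ee_rot: [0.637, 0.771, 0.0, -0.0]
force: [-0.0, -0.4, -0.8]
gripper_width: 0.262
```

```bash
python3 - <<'E'
from mv import *
mv([.5395,-.2345,.195],np.radians(10.8))
p=env.sense()['ee_pos']; o=[]
for n,(x,y,w,h) in(('top',(300,170,100,90)),('scene',(90,110,100,130))):
    im=env.camera(n)[:,:,::-1]; cv2.imwrite(f'pics/al_{n}.png',im)
    s=5 if n=='scene' else 3
    m=cv2.resize(im[y:y+h,x:x+w],None,fx=s,fy=s,interpolation=cv2.INTER_CUBIC)
    if n=='scene':
      def P(pts,col):
        q=(proj(n,pts)-[x,y]+.5)*s-.5; cv2.polylines(m,[np.round(q).astype(int)],True,col,1)
      zr=p[2]-.037
      P(circ(p,.024,zr),(0,0,255));P(circ(p,.024,zr+.034),(0,0,255))
      P(circ(p,.026,.11),(0,255,0));P(circ(p,.036,.062),(0,255,0))
    o.append(m)
H=max(m.shape[0] for m in o)
o=np.hstack([cv2.copyMakeBorder(m,0,H-m.shape[0],0,0,0) for m in o]); cv2.imwrite('pics/al.png',cv2.resize(o,None,fx=.92,fy=.92))
E
```

```text
ee [ 0.5397 -0.2345  0.1962] toolx,y [[-0.187, 0.982, 0.0], [0.982, 0.187, -0.0]] F [-0.02 -0.42 -0.85] w 0.262 t 8.3
d [ 0.002 -0.006  0.039] a [-0.001 -0.002 -0.   ]
```

View pics/al.png

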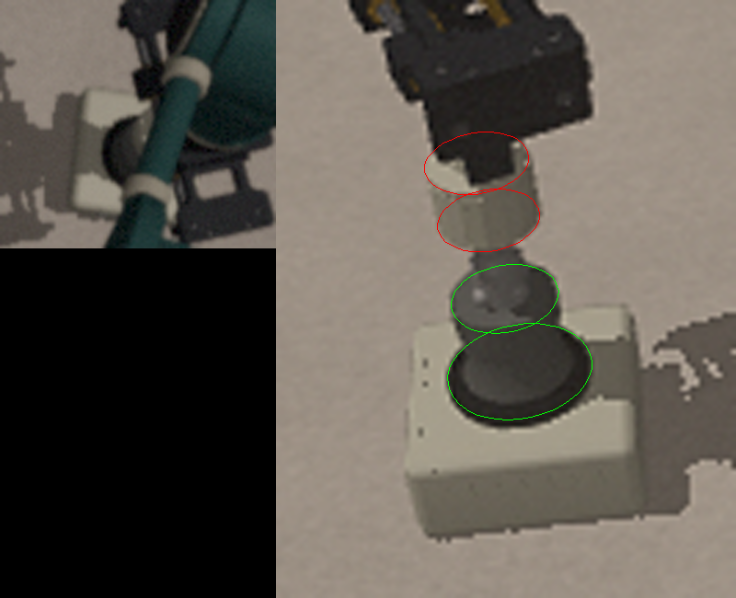

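```bash
python3 - <<'E'
from h import *
im=cv2.imread('pics/al_scene.png'); x,y,w,h=115,130,50,75; s=8
a=cv2.resize(im[y:y+h,x:x+w],None,fx=s,fy=s,interpolation=cv2.INTER_CUBIC); m=a.copy()
p=[.5397,-.2345]; zr=.1962-.037
def P(pts,col):
    q=(proj('scene',pts)-[x,y]+.5)*s-.5; cv2.polylines(m,[np.round(q).astype(int)],True,col,1)
for r,z,c in((.024,zr,(0,0,255)),(.024,zr+.034,(0,0,255)),(.013,.132,(255,255,0)),(.013,.11,(255,255,0)),(.026,.11,(0,255,0)),(.036,.062,(0,255,0)),(.036,.052,(0,255,0))): P(circ(p,r,z),c)
cv2.imwrite('pics/z.png',np.hstack([a,m]))
E
```

```text
(no output)
```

View pics/z.png

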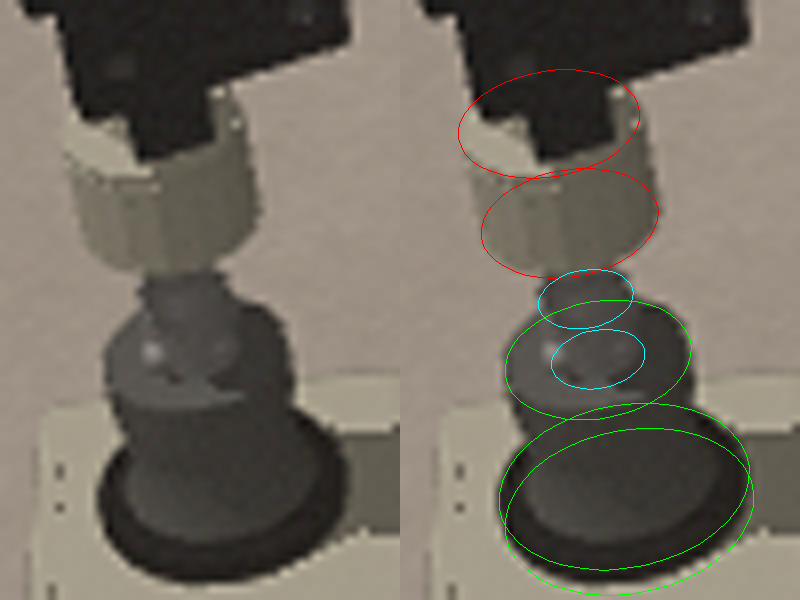

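```bash
python3 - <<'E'
from mv import *
k,r,t=K('scene');print(-cv2.Rodrigues(r)[0].T@t)
b=proj('scene',[.538,-.235,.12]);print([(proj('scene',np.array([.538,-.235,.12])+d)-b).round(2) for d in([.003,0,0],[0,.003,0])])
mv([.538,-.235,.182],np.radians(10.8))
E
```

```text
[ 1.42535248 -0.25403559  0.83377536]
[array([[0.2 , 0.82]]), array([[ 1.34, -0.27]])]
ee [ 0.5396 -0.2346  0.196 ] toolx,y [[-0.187, 0.982, 0.0], [0.982, 0.187, -0.0]] F [-0.12  0.12 -0.1 ] w 0.265 t 8.4
d [-0.003 -0.053  0.467] a [-0.003 -0.004 -0.003]
```

Emit:
play_rows --steps '[{"x":0,"y":-0.06,"z":0.1,"ax":0,"ay":0,"az":0,"hand":255},{"x":0,"y":-0.06,"z":0.25,"ax":0,"ay":0,"az":0,"hand":255},{"x":0,"y":-0.06,"z":0.4,"ax":0,"ay":0,"az":0,"hand":255},{"x":0,"y":-0.06,"z":0.5,"ax":0,"ay":0,"az":0,"hand":255},{"x":0,"y":-0.06,"z":0.6,"ax":0,"ay":0,"az":0,"hand":255},{"x":0,"y":-0.06,"z":0.7,"ax":0,"ay":0,"az":0,"hand":255},{"x":0,"y":-0.06,"z":0.75,"ax":0,"ay":0,"az":0,"hand":255},{"x":0,"y":-0.06,"z":0.8,"ax":0,"ay":0,"az":0,"hand":255},{"x":0,"y":-0.06,"z":0.85,"ax":0,"ay":0,"az":0,"hand":255},{"x":0,"y":-0.06,"z":0.87,"ax":0,"ay":0,"az":0,"hand":255}]' --squeeze 50

```text
t: 9.4
ee_pos: [0.5378, -0.2349, 0.1698]
ee_rot: [0.638, 0.77, -0.0, -0.0]
force: [-0.4, 0.6, -0.4]
gripper_width: 0.258
```

Emit:
play_rows --steps '[{"x":0,"y":0,"z":0.04,"ax":0,"ay":0,"az":0,"hand":255},{"x":0,"y":0,"z":0.08,"ax":0,"ay":0,"az":0,"hand":255},{"x":0,"y":0,"z":0.12,"ax":0,"ay":0,"az":0,"hand":255},{"x":0,"y":0,"z":0.16,"ax":0,"ay":0,"az":0,"hand":255},{"x":0,"y":0,"z":0.2,"ax":0,"ay":0,"az":0,"hand":255},{"x":0,"y":0,"z":0.24,"ax":0,"ay":0,"az":0,"hand":255},{"x":0,"y":0,"z":0.28,"ax":0,"ay":0,"az":0,"hand":255},{"x":0,"y":0,"z":0.3,"ax":0,"ay":0,"az":0,"hand":255},{"x":0,"y":0,"z":0.32,"ax":0,"ay":0,"az":0,"hand":255},{"x":0,"y":0,"z":0.32,"ax":0,"ay":0,"az":0,"hand":255}]'

```text
t: 10.4
ee_pos: [0.5377, -0.2349, 0.1601]
ee_rot: [0.637, 0.77, -0.0, -0.0]
force: [-1.2, 0.4, -0.3]
gripper_width: 0.259
```

```bash
python3 - <<'E'
from mv import *
mv([.538,-.235,.150],np.radians(10.8)); print(env.sense()['torque'])
im=env.camera('scene')[:,:,::-1]; x,y,w,h=110,130,60,75
cv2.imwrite('pics/on.png',cv2.resize(im[y:y+h,x:x+w],None,fx=7,fy=7,interpolation=cv2.INTER_CUBIC))
E
```

```text
ee [ 0.5377 -0.2349  0.1601] toolx,y [[-0.187, 0.982, 0.0], [0.982, 0.187, -0.0]] F [-1.17  0.41 -0.3 ] w 0.259 t 10.4
d [-0.005  0.008  0.338] a [-0.005 -0.005 -0.002]
[-0.00659415 -0.09737508 -0.01567763]
```

View pics/on.png

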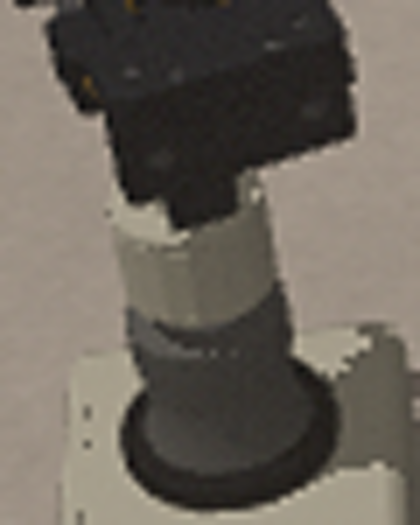

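Emit:
play_rows --steps '[{"x":0,"y":-0.015,"z":0.05,"ax":0,"ay":0,"az":0,"hand":255},{"x":0,"y":-0.015,"z":0.1,"ax":0,"ay":0,"az":0,"hand":255},{"x":0,"y":-0.015,"z":0.15,"ax":0,"ay":0,"az":0,"hand":255},{"x":0,"y":-0.015,"z":0.2,"ax":0,"ay":0,"az":0,"hand":255},{"x":0,"y":-0.015,"z":0.24,"ax":0,"ay":0,"az":0,"hand":255},{"x":0,"y":-0.015,"z":0.28,"ax":0,"ay":0,"az":0,"hand":255},{"x":0,"y":-0.015,"z":0.31,"ax":0,"ay":0,"az":0,"hand":255},{"x":0,"y":-0.015,"z":0.34,"ax":0,"ay":0,"az":0,"hand":255},{"x":0,"y":-0.015,"z":0.35,"ax":0,"ay":0,"az":0,"hand":255},{"x":0,"y":-0.015,"z":0.35,"ax":0,"ay":0,"az":0,"hand":255}]' --squeeze 60

```text
t: 11.45
ee_pos: [0.5376, -0.2354, 0.1504]
ee_rot: [0.637, 0.77, -0.0, 0.0]
force: [-1.5, 0.1, 5.2]
gripper_width: 0.257
```

Emit:
play_rows --steps '[{"x":0,"y":-0.02,"z":0.02,"ax":0,"ay":0,"az":0,"hand":255},{"x":0,"y":-0.02,"z":0.04,"ax":0,"ay":0,"az":0,"hand":255},{"x":0,"y":-0.02,"z":0.06,"ax":0,"ay":0,"az":0,"hand":255},{"x":0,"y":-0.02,"z":0.08,"ax":0,"ay":0,"az":0,"hand":255},{"x":0,"y":-0.02,"z":0.1,"ax":0,"ay":0,"az":0,"hand":255},{"x":0,"y":-0.02,"z":0.12,"ax":0,"ay":0,"az":0,"hand":255},{"x":0,"y":-0.02,"z":0.13,"ax":0,"ay":0,"az":0,"hand":255},{"x":0,"y":-0.02,"z":0.14,"ax":0,"ay":0,"az":0,"hand":255},{"x":0,"y":-0.02,"z":0.14,"ax":0,"ay":0,"az":0,"hand":255},{"x":0,"y":-0.02,"z":0.14,"ax":0,"ay":0,"az":0,"hand":255}]' --squeeze 60

```text
t: 12.45
ee_pos: [0.537, -0.2356, 0.146]
ee_rot: [0.638, 0.77, -0.0, 0.0]
force: [0.1, -1.6, 1.4]
gripper_width: 0.254
```

Emit:
play_rows --steps '[{"x":-0.01,"y":0,"z":0.04,"ax":0,"ay":0,"az":0,"hand":255},{"x":-0.01,"y":0,"z":0.08,"ax":0,"ay":0,"az":0,"hand":255},{"x":-0.01,"y":0,"z":0.12,"ax":0,"ay":0,"az":0,"hand":255},{"x":-0.01,"y":0,"z":0.16,"ax":0,"ay":0,"az":0,"hand":255},{"x":-0.01,"y":0,"z":0.2,"ax":0,"ay":0,"az":0,"hand":255},{"x":-0.01,"y":0,"z":0.24,"ax":0,"ay":0,"az":0,"hand":255},{"x":-0.01,"y":0,"z":0.28,"ax":0,"ay":0,"az":0,"hand":255},{"x":-0.01,"y":0,"z":0.3,"ax":0,"ay":0,"az":0,"hand":255},{"x":-0.01,"y":0,"z":0.32,"ax":0,"ay":0,"az":0,"hand":255},{"x":-0.01,"y":0,"z":0.32,"ax":0,"ay":0,"az":0,"hand":255}]'

```text
t: 13.45
ee_pos: [0.5371, -0.2359, 0.1375]
ee_rot: [0.638, 0.77, -0.0, 0.0]
force: [-4.3, 2.3, 9.3]
gripper_width: 0.253
```

```bash
python3 - <<'E'
from mv import *
mv([.537,-.2356,.1365],np.radians(10.8))
im=env.camera('scene')[:,:,::-1]; x,y,w,h=105,130,70,80
cv2.imwrite('pics/press.png',cv2.resize(im[y:y+h,x:x+w],None,fx=7,fy=7,interpolation=cv2.INTER_CUBIC))
E
```

```text
ee [ 0.5371 -0.2359  0.1375] toolx,y [[-0.187, 0.982, -0.001], [0.982, 0.187, 0.0]] F [-4.3   2.26  9.33] w 0.253 t 13.45
d [ 0.01  -0.002  0.032] a [ 0.005  0.009 -0.003]
```

View pics/press.png

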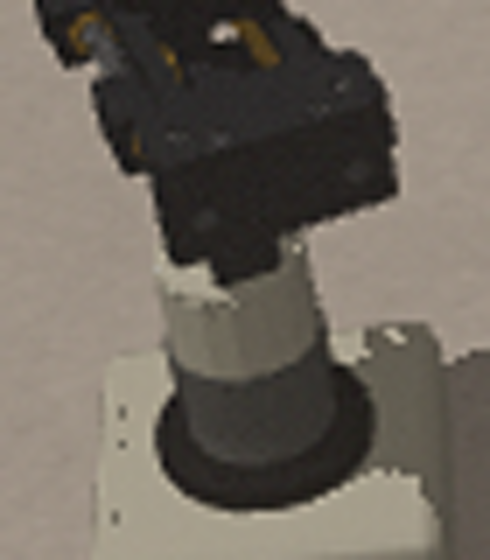

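Emit:
play_rows --steps '[{"x":0.01,"y":-0.01,"z":0.02,"ax":0,"ay":0,"az":0,"hand":255},{"x":0.02,"y":-0.02,"z":0.04,"ax":0,"ay":0,"az":0,"hand":255},{"x":0.02,"y":-0.03,"z":0.06,"ax":0,"ay":0,"az":0,"hand":255},{"x":0.02,"y":-0.03,"z":0.08,"ax":0,"ay":0,"az":0,"hand":255},{"x":0.02,"y":-0.03,"z":0.08,"ax":0,"ay":0,"az":0,"hand":255},{"x":0.02,"y":-0.03,"z":0.08,"ax":0,"ay":0,"az":0,"hand":255},{"x":0.02,"y":-0.03,"z":0.08,"ax":0,"ay":0,"az":0,"hand":255},{"x":0.02,"y":-0.03,"z":0.08,"ax":0,"ay":0,"az":0,"hand":255},{"x":0.02,"y":-0.03,"z":0.08,"ax":0,"ay":0,"az":0,"hand":255},{"x":0.02,"y":-0.03,"z":0.08,"ax":0,"ay":0,"az":0,"hand":255}]'

```text
t: 14.5
ee_pos: [0.537, -0.2359, 0.1369]
ee_rot: [0.637, 0.77, 0.0, 0.002]
force: [-2.4, 0.2, 10.4]
gripper_width: 0.256
```

```bash
python3 - <<'E'
from mv import *
mv([.537,-.2356,.1365],np.radians(10.8))
im=env.camera('scene')[:,:,::-1]; cv2.imwrite('pics/final.png',im)
x,y,w,h=115,150,50,60; s=8
a=cv2.resize(im[y:y+h,x:x+w],None,fx=s,fy=s,interpolation=cv2.INTER_CUBIC);m=a.copy()
p=env.sense()['ee_pos']
for dz,c in((.0,(0,0,255)),(.010,(0,255,0))):
  for zz,r in((p[2]-.037+dz*0,.024),(p[2]-.037-dz,.026)):
    q=(proj('scene',circ(p,r,zz))-[x,y]+.5)*s-.5; cv2.polylines(m,[np.round(q).astype(int)],True,c,1)
cv2.imwrite('pics/fz.png',np.hstack([a,m]))
E
```

```text
ee [ 0.537  -0.2359  0.1369] toolx,y [[-0.187, 0.982, -0.002], [0.982, 0.187, 0.002]] F [-2.41  0.19 10.43] w 0.256 t 14.5
d [0.009 0.    0.014] a [ 0.026  0.026 -0.002]
```

View pics/fz.png

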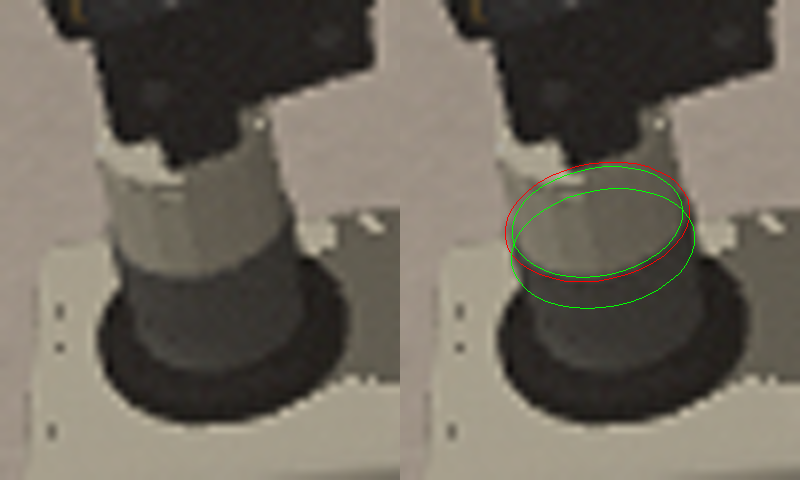

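View pics/final.png

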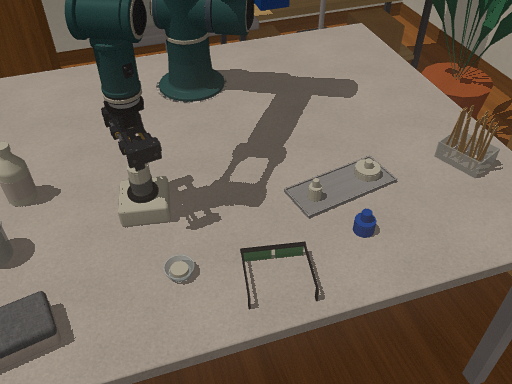

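```bash
python3 -c "
from station import env
print(env.job_done()); s=env.sense(); print(s['t'],s['ee_pos'],s['force'],s['gripper_width'])"
```

```text
the job is handed in; nothing more can be done
None
the job is handed in; nothing more can be done
```

I gripped the middle-sized white cap by its knob, pressed it onto the stud until it clicked, and handed the job in at about 14.5 s still gripping (60 N) and pressing down.

- **Click:** I saw no direct signal for it. I infer it from the upward force falling from 5.2 N to 1.4 N while the arm kept moving down.
- **Seating:** The last close-up shows the cap's rim against the barrel's shoulder. The rim is where it should be if the cap did not slip in the grip. It looks flush, but the picture only resolves 2–3 mm.
- **Handpiece depth:** It is pushed in about 10 mm by position and about 9.5 mm by force (10.4 N down). The half-way mark is 7 mm.
- **Side force:** A residual side load of about 2.4 N remained in x, down from 4.3 N. The two cameras disagreed by 2–4 mm on where the stud was, so I settled its position from both views and corrected by side force while pressing.
- **Everything else:** In the last picture the wide and slim caps, the goggles, the tealight and the blue look-alike look where they were at the start.
- **Not checked:** After the hand-in the robot allowed no further reading, so I could not confirm the hold for the following second. One earlier move call was refused as invalid and moved nothing.

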